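Hang a glass syringe at the inspection light and hold its plunger drawn

ROBOT

A 7-joint arm with a two-finger parallel gripper is mounted at the origin on the work surface. World frame = base frame: x ahead of the robot, y to its left, z up, the work surface at z = 0. Lengths are in mm, angles in rad, forces in N, time in s.
With the tool pointing down it reaches from about 400 to 875 mm from the base axis. Payload 6.5 kg.
Tool frame: the origin (TCP) lies between the finger pads; the fingertips stand 19 mm ahead of it and the grasp point (between the pads) is the TCP; z points along the fingers, y is the direction in which the jaws open and shut (so a half turn about z gives the same grasp; the last joint's range is limited). The gripper opens to 88 mm and grips with 3 to 60 N. Pads are 18 mm wide; open, the fingers measure 123 mm over their backs; the gripper's body (75 mm by 187 mm) begins 45 mm behind the grasp point.
Start: joints at [1.063, 0.536, -0.004, 1.538, 0.003, 1.067, -0.071], TCP at [277.914, -587.583, 257.716] pointing down, gripper open.
Joint ranges: [-2.7, 2.7], [-0.37, 2.16], [-1.27, 1.26], [0.24, 2.4], [-1.31, 4.45], [0.19, 1.91], [-2.76, 2.76]. Speed limits (rad/s): [2.39, 2.39, 3.14, 3.14, 3.14, 3.14, 3.14].

INTERFACE

Orientations are given as a rotation vector (axis times angle).
In Python, from plant import robot gives the robot as it stands. The module is installed in compiled form; this text tells all that it offers.
- The arm moves only by the tool jog_arm, never from a script. Its argument "increments" is a list of rows, each an object of numbers: "x", "y", "z": the shift along the tool's x, y, z in units of 30 mm (1.0 is 30 mm); "wx", "wy", "wz": the turn, a rotation vector about the tool's x, y, z in units of 8 degrees (1.0 is 8 degrees). A call has exactly 8 rows; each row shifts and turns the commanded pose from where the row before left it, along the tool's axes as they then stand; what a row does not reach is not made up. A row lasts 1/8 s, in which the tool goes at most 62.5 mm and 10.7 degrees, less where a joint would pass 70% of its speed; a pose out of reach is approached as far as the arm can. A call is refused whole if a number of a shift passes 1 or a number of a turn 1, either way. A call with a gripper value outside its range is refused whole. "fingers" is the opening, from 0 (shut) to 1 (fully open), set as the call begins (left out, the last holds). The fingers move at their own pace and stop on an object; the grip force is fixed at half the most. Time passes only in rows, so rows that do not move let the fingers close, or fill a call up. It gives the time, the measured TCP pose, the force and the opening at its end, in the units of the state.
- robot.observe(): the state, without advancing time (a new reading comes with each control period).
- robot.camera(name): name is "scene" or "top"; returns a dict with "pixels" (384x512x3 uint8, red, green, blue), "z_map" (384x512 float32, mm along the optical axis (not along the pixel's ray), 0 where there is no reading), "vertical_fov" (degrees; the focal length in pixels is half the picture's height over the tangent of half this angle, whatever the lens; pixels are square), "cx", "cy" (the principal point, pixels), "position" and "orientation" of the camera in the world. Camera axes: x right, y down, z forward; pixel columns grow to the right and rows downward; lengths in mm; the calibration is good to about 2 mm. A picture is of the moment at which its call begins.
- robot.job_done(): hands the job in, once; it reports no verdict.
The state is a dict: "time_s": time; "qpos": joint angles; "qvel": joint speeds; "effort": joint torques, N m; "tcp_pos": TCP position; "orientation": TCP orientation; "wrist_force": force on the tool from outside, world axes, zero at the start; "ft_torque": the same for the moment, N m; "width": finger opening in mm.
Only numpy, scipy, OpenCV 4.12 (cv2) and the standard library are available. Lean on these libraries where they do the work, as an engineer would, in place of code of your own. Each camera call takes 0.05 s, during which the arm holds its last target. There are 200 camera calls.

TASK

Hang the holder of the blue-plunger syringe by its hook on the bench rail's upper bar, at the free end on the robot's right, slide it along the bar without lifting it off until it is in line with the green centre mark of the light panel, and let go of it. Then draw the plunger gently straight up by its blue knob, without jamming it or lifting the holder, until the whole white band just shows above the barrel's mouth, and finish still holding it there. Do not bump the light panel or shift anything else on the bench.

Things in the scene. Friction and masses are not known exactly. Their poses are not given: they have to be found in the camera images.
- holder: Loose steel syringe holder, 0.42 kg, 196 mm tall, standing on its foot (74 x 64 mm), the glass barrel of the BLUE-plunger syringe clamped in it (outer 32 mm, bore 26.5 mm). Origin: on the barrel's axis, underside of the foot; z up the barrel. At its -x side a back plate (to x = -23 mm) and a V hook (to x = -63 mm), both 50 mm wide in y. Centre of mass near x = -15 mm. Start yaw within 0.35 rad.
- holder_grip (a point): Grip point of the holder's black upright handle tab: 8 mm thick (holder's x), 30 mm wide (holder's y), top 13 mm above this point, fingers free to 20 mm below it. At (-24, 0, 183) mm in the holder's frame, nearly over the centre of mass; take it from above across the 30 mm width.
- holder_hook (a point): Where the bar's axis lies in the hook when seated; (-42, 0, 148) mm in the holder's frame. The hook is an inverted V, 80 degrees wide, open downward, that centres itself; its free leg ends 17 mm to -x and 12 mm below this point. To hang: bring this point 25 mm or more above the bar, from the rail's far (+x) side, then down. A pad at z 34 to 58 mm, face at x = -36 mm, then rests on the lower bar.
- holder_mouth (a point): Centre of the barrel's mouth, in the plane of its rim, 136 mm above the holder's underside; the rim's flange is 42 mm wide. Axes as the holder's.
- plunger: The loose blue ground-glass plunger, 90 g, diameter 25 mm, 150 mm long, in the barrel with 0.75 mm of play all round; at the start fully in, on the barrel's floor. Let go, it drops back. Origin: centre of its lower end; z up its axis; its turn about the axis does not matter.
- plunger_knob (a point): Middle of the plunger's blue cylindrical knob, 24 mm in diameter, 28 mm tall, 137 mm above the plunger's lower end. With the plunger fully in it is 27 mm above the barrel's mouth. The handle tab stands 20 mm behind it (-x) and 20 mm higher than the knob's top; fingers fit either side along the rail.
- plunger_band (a point): Lower edge of the white band (8 mm high) round the plunger, on its axis, 60 mm above its lower end. Fully in, it is 50 mm below the barrel's mouth, seen through the glass.
- rail: The fixed bench rail: two level round steel bars one above the other, 12 mm in diameter, 380 mm long, axes 185 and 85 mm above the bench, on white end posts (196 mm high, feet 110 x 45 mm). Origin on the bench under the bars' middle; y along the bars to the robot's left, x away from the robot. The holder hangs on the far (+x) side, its axes parallel to the rail's.
- rail_mid (a point): Middle of the upper bar, on its axis, 185 mm above the bench; axes as the rail's. The free right-hand part, where to hang the holder, is about y = -130 to -70 mm here.
- panel: The fixed inspection light panel on the robot's side of the rail, parallel to it: 150 mm wide, lit face 45 mm from the bars' axes, top edge 177 mm above the bench, a green centre line on the face and a green tab on top. It stands 0 to 90 mm left of the rail's middle. Origin on the bench under the upper bar at the mark.
- panel_mark (a point): The mark: the point on the upper bar's axis in line with the panel's green centre line. The hook point is to be here.
- spare_holder: Bystander: a second, like holder with an AMBER plunger, standing on the bench; origin and sizes as the first. The two may stand in either of two places.
- tube_rack: Bystander: white tube rack, 105 x 245 mm, 98 mm high with its tubes.
- specimen_cup: Bystander: specimen cup with yellow lid, 68 mm across, 72 mm high.
- cup_lid: Bystander: loose white lid, 68 mm across, 12 mm high.
- wash_bottle: Bystander: wash bottle with red cap and spout, 68 mm across, 182 mm high.
- marker: Bystander: marker pen, 115 mm long.
- steel_dish: Bystander: shallow steel dish, 80 x 200 mm, 30 mm high.
- tube_cap: Bystander: white tube cap, 18 mm across, 16 mm high.
Mind the look-alikes: they are no part of the job. There is more than one size of the plunger; the job needs the middle-sized.

How it is judged (in metres and radians):
On the way, in this order (a step that is already met when the one before it is completed fails the run):
1. the holder hangs seated on the upper bar, more than 50 mm to the right of the mark (x of holder_hook in the frame of rail_mid between -0.004 and 0.004 m and z of holder_hook in the frame of rail_mid between -0.004 and 0.004 m and angle between holder's own z axis and vertical below 0.06 rad and angle between the y axis of holder and the y axis of rail, either way round below 0.08 rad and y of holder_hook in the frame of panel_mark below -0.05 m), for 0.1 s.
2. slid along to within 8 mm of the mark, still seated, and let go, the plunger still fully in (x of holder_hook in the frame of rail_mid between -0.004 and 0.004 m and z of holder_hook in the frame of rail_mid between -0.004 and 0.004 m and angle between holder's own z axis and vertical below 0.06 rad and angle between the y axis of holder and the y axis of rail, either way round below 0.08 rad and y of holder_hook in the frame of panel_mark between -0.008 and 0.008 m and contact force between each of the arm, the fingers and holder below 0.2 N and contact force between the fingers and plunger below 0.2 N and z of plunger_band in the frame of holder_mouth below -0.045 m), for 0.2 s.
At the end, for the whole second after the job is handed in: Holder seated on the upper bar (within 4 mm, plumb to 0.06 rad, square to 0.08 rad), within 10 mm of the mark, untouched by the robot; plunger held by the fingers (over 1 N), at rest, in line with the barrel to 0.05 rad, the band's lower edge 3 mm below to 12 mm above the mouth (x of holder_hook in the frame of rail_mid between -0.004 and 0.004 m and z of holder_hook in the frame of rail_mid between -0.004 and 0.004 m and angle between holder's own z axis and vertical below 0.06 rad and angle between the y axis of holder and the y axis of rail, either way round below 0.08 rad and y of holder_hook in the frame of panel_mark between -0.01 and 0.01 m and z of plunger_band in the frame of holder_mouth between -0.003 and 0.012 m and horizontal distance between plunger_band and holder_mouth below 0.004 m and angle between the z axis of plunger and the z axis of holder, either way round below 0.05 rad and contact force between the fingers and plunger above 1 N and contact force between each of the fingers, the arm and holder below 0.5 N and linear speed of each of plunger, holder below 0.01 m/s); the arm keeps its last pose, push and grip.
It fails at once if the holder raised more than 12 mm off the bar within 50 mm of the mark (carried over instead of slid, or lifted by a jammed plunger) (y of holder_hook in the frame of panel_mark between -0.05 and 0.05 m and x of holder_hook in the frame of rail_mid between -0.05 and 0.04 m and z of holder_hook in the frame of rail_mid above 0.012 m).
It fails at once if the plunger pressed or cocked against the barrel with more than 12 N (contact force between plunger and holder above 12 N).
It fails at once if the plunger drawn far past its band (more than 25 mm) (z of plunger_band in the frame of holder_mouth above 0.025 m).
It fails at once if the light panel bumped with more than 4 N (contact force between panel and anything else above 4 N).
It fails at once if a bystander (spare holder, rack, cup, lid, bottle, pen, dish, cap) moved more than 20 mm (distance of any of spare_holder, tube_rack, specimen_cup, cup_lid, wash_bottle, marker, steel_dish, tube_cap from where it was at the start of the episode above 0.02 m).
It also fails if it takes over 64 s, if anything falls off the work surface, if the arm or the gripper's body presses on something with over 40 N, if the wrist force passes 120 N, or if a joint passes its speed limit or range.

## Working session

There is one attempt and no reset: what is moved stays moved. The work goes in short steps, Python scripts to look and compute and a tool call to move; the robot and the scene stay as the last step left them, time stands still between calls to the robot, and variables do not carry over. Pictures are saved under pics/ and viewed, about 8 in all and at most 12, crops included, and the job is handed in when it is done.

Besides the shell and the picture viewer there is one more tool, called as name([rows], argument=value, ...), one row to a line, values as JSON. jog_arm: Moves the arm, as the interface text tells. Its arguments: {"type":"object","properties":{"increments":{"type":"array","items":{"type":"object","properties":{"x":{"type":"number"},"y":{"type":"number"},"z":{"type":"number"},"wx":{"type":"number"},"wy":{"type":"number"},"wz":{"type":"number"}}}},"fingers":{"type":"number"}},"required":["increments"]}

```bash
mkdir -p pics
cat > h.py <<'E'
import numpy as np, cv2
from scipy.spatial.transform import Rotation as R
from plant import robot
def cam(n):
    c=robot.camera(n); h,w=c["pixels"].shape[:2]
    c["f"]=h/2/np.tan(np.radians(c["vertical_fov"])/2)
    o=np.array(c["orientation"],float)
    c["R"]=R.from_rotvec(o).as_matrix() if o.shape==(3,) else (o if o.shape==(3,3) else None)
    v,u=np.mgrid[:h,:w]; z=c["z_map"]
    p=np.stack([(u-c["cx"])/c["f"]*z,(v-c["cy"])/c["f"]*z,z],-1)
    c["P"]=p@c["R"].T+np.array(c["position"]); c["P"][z==0]=np.nan
    return c
def proj(c,X):
    p=(np.asarray(X)-c["position"])@c["R"]; return p[...,:2]/p[...,2:]*c["f"]+[c["cx"],c["cy"]]
def save(c,name,box=None,s=1):
    im=c["pixels"][:,:,::-1]
    if box: im=im[box[1]:box[3],box[0]:box[2]]
    cv2.imwrite("pics/"+name,cv2.resize(im,None,fx=s,fy=s,interpolation=cv2.INTER_CUBIC))
E
python3 - <<'E'
from h import *
print(robot.observe())
for n in("scene","top"):
    c=cam(n); save(c,n+"0.png",s=1.5); print(n,c["position"],c["orientation"],c["f"],c["cx"],c["cy"],c["R"])
E
```

```text
{'time_s': 0.0, 'qpos': array([ 1.06281316,  0.53712932, -0.00443651,  1.5388795 ,  0.00262525,
        1.06730161, -0.07117994]), 'qvel': array([-0.00021122,  0.0015953 , -0.00188511,  0.0006382 ,  0.00120585,
       -0.00083097, -0.00063148]), 'effort': array([ 1.26675577e-04, -5.70984328e+01,  9.90736708e-01, -2.51606977e+01,
       -5.62810188e-02,  1.78706052e-02,  1.43005732e-04]), 'tcp_pos': array([ 277.63660858, -587.07281111,  256.86047437]), 'orientation': array([-3.06363245e+00, -6.88121135e-01,  8.15047815e-04]), 'wrist_force': array([-0.04662278,  0.4483607 ,  0.52729151]), 'ft_torque': array([-0.04081599,  0.0199317 , -0.03146229]), 'width': 88.39646722088402}
scene [1564.50415443  434.36980041  827.7624466 ] [-1.30522092 -1.98853121  1.04297257] 464.1721487785385 256.635615774827 190.6099864784473 [[-0.38686853  0.50595303 -0.77093727]
 [ 0.92187116  0.2321978  -0.31022208]
 [ 0.02205213 -0.83072    -0.55625353]]
top [ 422.13649675   43.14975959 1219.74708469] [-2.11674673  2.16452913 -0.1243905 ] 414.35914471351265 254.1628909340712 187.47572048285772 [[-0.02078545 -0.99039643  0.13668534]
 [-0.99953459  0.02363846  0.01928274]
 [-0.02232859 -0.13622093 -0.99042682]]
```

View pics/scene0.png

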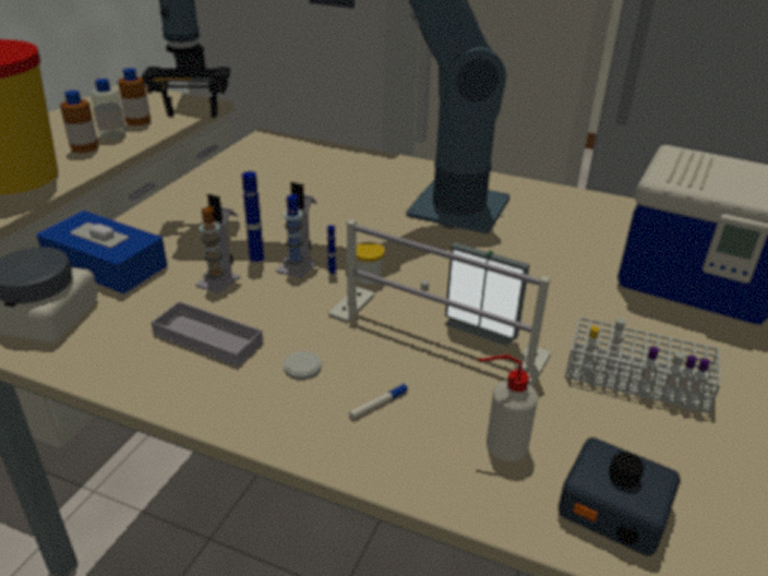

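View pics/top0.png

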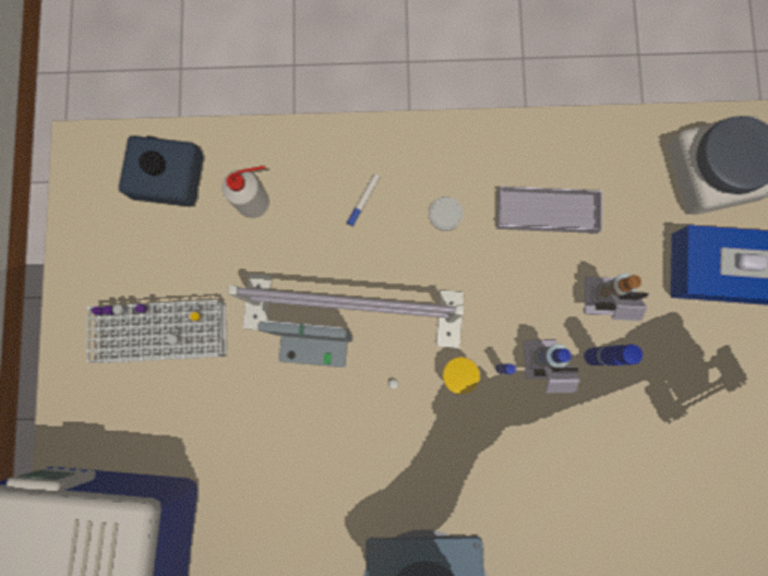

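Scene view: blue-plunger holder at about (297,235) of the 768-wide picture, between the tall and short decoy plungers. The amber holder is at (213,245), and the rail is centre-right with the panel and its green tab at (485,255). In the top view the holder is at (552,360), the rail runs from (235,290) to (460,312), and the green tab is at (302,329).

Run:
```python
from h import *
np.set_printoptions(precision=1,suppress=True)
c=cam("top");P=c["P"];px=c["pixels"].astype(int);hsv=cv2.cvtColor(c["pixels"],cv2.COLOR_RGB2HSV)
def reg(a,b,d,e):
    m=np.zeros(P.shape[:2],bool);m[int(b/1.5):int(e/1.5),int(a/1.5):int(d/1.5)]=1;return m
def ray(uv,z):
    d=np.array([(uv[0]-c["cx"])/c["f"],(uv[1]-c["cy"])/c["f"],1])@c["R"].T;o=np.array(c["position"]);return o+d*(z-o[2])/d[2]
print("bench z",np.nanmedian(P[100:120,100:240,2]))
# rail bar
m=reg(262,280,440,325)&(P[...,2]>178)&(P[...,2]<200)
Q=P[m];print("bar n",len(Q),np.median(Q[:,2]))
k=np.polyfit(Q[:,1],Q[:,0],1);print("bar x=k*y+b",k,"res",np.std(Q[:,0]-np.polyval(k,Q[:,1])),"yaw",-np.arctan(k[0]))
v,u=np.nonzero(m)
cols=np.unique(u); mid=np.array([[x,v[u==x].mean()] for x in cols]); R_=np.array([ray(t,189) for t in mid]); k2=np.polyfit(R_[:,1],R_[:,0],1);print("ray bar",k2)
# ends of posts z~196
for a in [(222,280,250,302),(435,295,475,325)]:
    mm=reg(*a)&(P[...,2]>185);q=P[mm];print("post",len(q),np.median(q,0),q.min(0),q.max(0))
# green
g=(hsv[...,0]>40)&(hsv[...,0]<85)&(hsv[...,1]>90)
for r in [(285,315,320,340),(315,345,340,370)]:
    mm=g&reg(*r);vv,uu=np.nonzero(mm);print("green",len(uu),uu.mean(),vv.mean(),np.nanmedian(P[mm],0),ray((uu.mean(),vv.mean()),185))
# panel top edge
mm=reg(255,318,350,345)&(P[...,2]>165)&(P[...,2]<200);q=P[mm];print("panel",len(q),np.median(q,0),q.min(0),q.max(0))
# holder
h=reg(515,330,585,400)
mm=h&(P[...,2]>184);print("tab",mm.sum(),P[mm].mean(0),P[mm].min(0),P[mm].max(0))
mm=h&(px.max(2)<60);vv,uu=np.nonzero(mm);print("dark",len(uu),uu.mean(),vv.mean(),np.nanmedian(P[mm],0))
b=(hsv[...,0]>100)&(hsv[...,0]<130)&(hsv[...,1]>140)
for n,r in (("hold",(540,340,578,372)),("tall",(585,335,650,375)),("short",(490,355,520,380))):
    mm=b&reg(*r);vv,uu=np.nonzero(mm);q=P[mm];print(n,len(uu),uu.mean(),vv.mean(),np.nanmedian(q,0),q.max(0),q.min(0))
t=reg(515,330,590,400)
for y in range(220,268,2): print(y,np.round(P[y,344:392:2,2]).astype(int))
save(c,"crop.png",(330,210,440,270),7)
```

```text
bench z 0.18457626047597842
bar n 572 188.9004816290693
bar x=k*y+b [  0.1 521.1] res 4.919744156496743 yaw -0.10655025217806245
ray bar [  0.1 521. ]
post 75 [553.6 306.3 191.9] [547.9 287.6 185.8] [563.3 320.  198.5]
post 105 [515.4 -52.4 191. ] [506.8 -71.9 185.7] [523.4 -24.9 200.7]
green 0 nan nan [nan nan nan] [nan nan nan]
green 24 217.5 238.5 [441.9 175.9  14.5] [439.2 157.  185. ]
panel 406 [488.2 198.8 176. ] [472.5 125.9 165.1] [503.9 273.9 184. ]
tab 40 [ 412.6 -236.4  195. ] [ 409.9 -252.1  185.8] [ 415.3 -222.6  199.4]
dark 35 366.9714285714286 247.02857142857144 [ 409.8 -223.6   63.2]
hold 47 375.51063829787233 236.5744680851064 [ 434.9 -235.   175.6] [ 444.7 -226.9  179.1] [ 427.3 -244.3  171.6]
tall 137 419.8905109489051 236.28467153284672 [ 434.2 -334.8  206.6] [nan nan nan] [nan nan nan]
short 18 339.6666666666667 245.61111111111111 [ 415.2 -157.6  113.3] [ 419.3 -152.4  116.8] [ 408.8 -163.6  109. ]
220 [-1  0  2  1 -2 -3  6 -3  0  4  0 -5  1 -1  1 -1  1  0 -4 -3  5 -1 -1 -2]
222 [ 1  0 -1  0  5 -1 -2 -1  1  0  2  0  1  0 -3 -2 -3 -2 -2  1 -1 -1 -3 -1]
224 [-4 -1 
[... 2461 characters left out ...]
    0                   -3                    0
                    0                    0                    1
                    0                    4                    1
                    3                    1                    3
                    1                    2                   -3
                    0                    3                    0
                   -1                   -3                    0
 -9223372036854775808                    2                   -1]<stdin>:21: RuntimeWarning: Mean of empty slice.
  ret = ret.dtype.type(ret / rcount)
  return np.nanmean(a, axis, out=out, keepdims=keepdims)
<stdin>:32: RuntimeWarning: invalid value encountered in cast
```

View pics/crop.png

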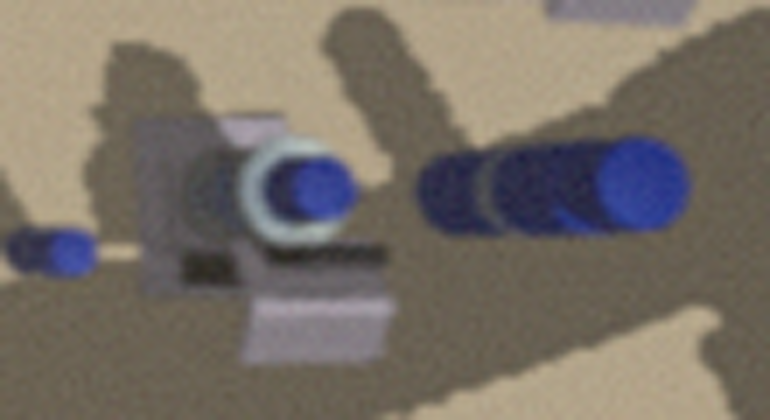

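The crop shows the knob at about (375,237) full-res, the black tab just below it at (377,246), and the hook at (375,257). It stands roughly square to the rail with free space on both sides. Next: holder yaw, panel mark and the tool-frame offset.

```bash
cat >> h.py <<'E'
def go(target,yaw):
    """units to reach target (mm, world) with tool z down and tool y along yaw's y axis (either way)"""
    s=robot.observe(); T=R.from_rotvec(s["orientation"])
    best=None
    for a in (yaw,yaw+np.pi):
        x=np.array([np.cos(a),np.sin(a),0]);y=np.array([np.sin(a),-np.cos(a),0])
        D=R.from_matrix(np.c_[x,y,[0,0,-1]]); r=(T.inv()*D).as_rotvec()
        if best is None or np.linalg.norm(r)<np.linalg.norm(best[0]): best=(r,D)
    d=np.asarray(target)-s["tcp_pos"]
    print("t",round(s["time_s"],2),"tcp",s["tcp_pos"].round(1),"w",round(s["width"],1),"F",s["wrist_force"].round(1))
    print(" shift units in tool now",(T.inv().apply(d)/30).round(2)," if aligned",(best[1].inv().apply(d)/30).round(2)," turn units",np.degrees(best[0]/8).round(2))
    print(" tool x axis",T.as_matrix()[:,0].round(3),"y axis",T.as_matrix()[:,1].round(3))
E
python3 - <<'E'
from h import *
np.set_printoptions(precision=3,suppress=True)
c=cam("top");P=c["P"];hsv=cv2.cvtColor(c["pixels"],cv2.COLOR_RGB2HSV)
q=P[255:262,362:390].reshape(-1,3);q=q[(q[:,2]>135)&(q[:,2]<170)]
A=np.c_[q[:,:2],np.ones(len(q))];w=np.linalg.lstsq(A,q[:,2],rcond=None)[0];print("rear slope grad",w[:2],"yaw",np.arctan2(w[1],w[0]),len(q),"res",np.std(A@w-q[:,2]))
q=P[248:253,366:384].reshape(-1,3);q=q[(q[:,2]>138)&(q[:,2]<170)]
A=np.c_[q[:,:2],np.ones(len(q))];w=np.linalg.lstsq(A,q[:,2],rcond=None)[0];print("front slope",w[:2],"yaw",np.arctan2(-w[1],-w[0]),len(q))
q=P[225:262,350:395].reshape(-1,3);q=q[q[:,2]>185];k=np.polyfit(q[:,1],q[:,0],1);print("tab yaw",-np.arctan(k[0]),q.mean(0))
q=P[225:262,350:395].reshape(-1,3);q=q[(q[:,2]>131)&(q[:,2]<139)&(q[:,0]>417)];print("flange",q.mean(0),(q.min(0)+q.max(0))/2)
# green tab
r=c["pixels"].astype(int);G=r[...,1]-np.maximum(r[...,0],r[...,2]);S=G[210:230,185:235];i=np.argwhere(S>12)+[210,185];print("greenish",i.tolist(), [P[a,b].round(0).tolist() for a,b in i])
# panel ends
q=P[205:235,165:240].reshape(-1,3);q=q[(q[:,2]>168)&(q[:,2]<182)]
e=np.array([.1063,.9943]);b=q[:,:2]-[534.5,127]
s=b@e;n=b@[.9943,-.1063];k=(n<-30);print("panel s",s[k].min(),s[k].max(),np.percentile(s[k],[2,98]),"n",n[k].min(),n[k].max())
h=c["z_map"];
print("amber",[P[m].mean(0) for m in [(hsv[...,0]<18)&(hsv[...,1]>120)&(P[...,2]>150)&(P[...,1]<-200)]])
go([412.6,-236.4,260],.06)
E
```

```text
rear slope grad [ 1.193 -0.02 ] yaw -0.017066014193272062 143 res 2.0229233436092
front slope [-1.282  0.037] yaw -0.028471220976867682 90
tab yaw -0.019292928520241406 [ 412.506 -236.333  195.327]
flange [ 434.177 -232.809  135.428] [ 436.577 -236.112  135.043]
greenish [[216, 200], [216, 201], [217, 200], [217, 201], [218, 200], [218, 201], [219, 200], [219, 201], [220, 200], [220, 201], [221, 200], [221, 201], [222, 199], [222, 200], [222, 201]] [[496.0, 201.0, 181.0], [496.0, 199.0, 179.0], [494.0, 201.0, 179.0], [494.0, 199.0, 178.0], [491.0, 201.0, 179.0], [491.0, 199.0, 179.0], [489.0, 201.0, 182.0], [489.0, 199.0, 181.0], [486.0, 201.0, 180.0], [486.0, 199.0, 181.0], [484.0, 201.0, 180.0], [484.0, 199.0, 179.0], [481.0, 204.0, 180.0], [481.0, 201.0, 182.0], [482.0, 199.0, 176.0]]
panel s -7.2446749020395815 141.19393057262732 [ -4.487 138.058] n -62.7018332838439 -44.37586365321451
amber [array([ 555.936, -358.508,  172.677])]
t 0.2 tcp [ 277.7 -587.3  257.2] w 88.2 F [ 0.  -0.3 -0. ]
 shift units in tool now [ 9.06 -8.65 -0.09]  if aligned [  5.19 -11.41  -0.09]  turn units [-0.01  0.    2.73]
 tool x axis [ 0.904  0.428 -0.   ] y axis [ 0.428 -0.904 -0.001]
```

jog_arm([
  {"wz": 0.825, "z": -0.25},
  {"wz": 0.825, "z": -0.25},
  {"wz": 0.825, "z": -0.25},
  {"wz": 0.825, "z": -0.25},
  {"x": 0.355, "y": -0.98},
  {"x": 0.355, "y": -0.98},
  {"x": 0.355, "y": -0.98},
  {"x": 0.355, "y": -0.98},
], fingers=1)

```text
invalid input
```

jog_arm([
  {"x": 0.355, "y": -0.98},
  {"x": 0.355, "y": -0.98},
  {"x": 0.355, "y": -0.98},
  {"x": 0.355, "y": -0.98},
  {"x": 0.355, "y": -0.98},
  {"x": 0.355, "y": -0.98},
  {"x": 0.355, "y": -0.98},
  {"x": 0.355, "y": -0.98},
])

```text
invalid input
```

Run:
```python
from h import *
go([412.5,-236.3,184],-.02)
```

```text
t 0.2 tcp [ 277.7 -587.3  257.2] w 88.2 F [ 0.  -0.3 -0. ]
 shift units in tool now [ 9.06 -8.65  2.45]  if aligned [  4.26 -11.79   2.44]  turn units [-0.01  0.    3.31]
 tool x axis [ 0.904  0.428 -0.   ] y axis [ 0.428 -0.904 -0.001]
```

jog_arm([
  {"x": 0, "y": 0, "z": -0.25, "wx": 0, "wy": 0, "wz": 0.825},
  {"x": 0, "y": 0, "z": -0.25, "wx": 0, "wy": 0, "wz": 0.825},
  {"x": 0, "y": 0, "z": -0.25, "wx": 0, "wy": 0, "wz": 0.825},
  {"x": 0, "y": 0, "z": -0.25, "wx": 0, "wy": 0, "wz": 0.825},
  {"x": 0.355, "y": -0.98, "z": 0, "wx": 0, "wy": 0, "wz": 0},
  {"x": 0.355, "y": -0.98, "z": 0, "wx": 0, "wy": 0, "wz": 0},
  {"x": 0.355, "y": -0.98, "z": 0, "wx": 0, "wy": 0, "wz": 0},
  {"x": 0.355, "y": -0.98, "z": 0, "wx": 0, "wy": 0, "wz": 0},
], fingers=1)

```text
time_s: 1.2
tcp_pos: [323.0, -469.7, 287.6]
orientation: [-3.141, 0.03, 0.0]
wrist_force: [-0.1, -0.9, -0.4]
width: 88.3
```

jog_arm([
  {"x": 0.355, "y": -0.98, "z": 0, "wx": 0, "wy": 0, "wz": 0},
  {"x": 0.355, "y": -0.98, "z": 0, "wx": 0, "wy": 0, "wz": 0},
  {"x": 0.355, "y": -0.98, "z": 0, "wx": 0, "wy": 0, "wz": 0},
  {"x": 0.355, "y": -0.98, "z": 0, "wx": 0, "wy": 0, "wz": 0},
  {"x": 0.355, "y": -0.98, "z": 0, "wx": 0, "wy": 0, "wz": 0},
  {"x": 0.355, "y": -0.98, "z": 0, "wx": 0, "wy": 0, "wz": 0},
  {"x": 0.355, "y": -0.98, "z": 0, "wx": 0, "wy": 0, "wz": 0},
  {"x": 0.355, "y": -0.98, "z": 0, "wx": 0, "wy": 0, "wz": 0},
])

```text
time_s: 2.2
tcp_pos: [412.6, -236.3, 287.7]
orientation: [3.141, -0.03, -0.0]
wrist_force: [0.1, 0.4, -0.1]
width: 88.1
```

Run:
```python
from h import *
go([412.5,-236.3,184],-.02)
```

```text
t 2.2 tcp [ 412.6 -236.3  287.7] w 88.1 F [ 0.1  0.4 -0.1]
 shift units in tool now [-0.    0.    3.46]  if aligned [-0.    0.    3.46]  turn units [0.   0.   0.01]
 tool x axis [ 1.    -0.019 -0.   ] y axis [-0.019 -1.     0.   ]
```

jog_arm([
  {"x": 0, "y": 0, "z": 0.8, "wx": 0, "wy": 0, "wz": 0},
  {"x": 0, "y": 0, "z": 0.8, "wx": 0, "wy": 0, "wz": 0},
  {"x": 0, "y": 0, "z": 0.6, "wx": 0, "wy": 0, "wz": 0},
  {"x": 0, "y": 0, "z": 0.5, "wx": 0, "wy": 0, "wz": 0},
  {"x": 0, "y": 0, "z": 0.4, "wx": 0, "wy": 0, "wz": 0},
  {"x": 0, "y": 0, "z": 0.3, "wx": 0, "wy": 0, "wz": 0},
  {"x": 0, "y": 0, "z": 0, "wx": 0, "wy": 0, "wz": 0},
  {"x": 0, "y": 0, "z": 0, "wx": 0, "wy": 0, "wz": 0},
])

```text
time_s: 3.2
tcp_pos: [412.7, -237.4, 186.1]
orientation: [3.141, -0.03, 0.001]
wrist_force: [0.3, -0.3, 0.3]
width: 88.3
```

jog_arm([
  {"x": 0, "y": 0, "z": 0, "wx": 0, "wy": 0, "wz": 0},
  {"x": 0, "y": 0, "z": 0, "wx": 0, "wy": 0, "wz": 0},
  {"x": 0, "y": 0, "z": 0, "wx": 0, "wy": 0, "wz": 0},
  {"x": 0, "y": 0, "z": 0, "wx": 0, "wy": 0, "wz": 0},
  {"x": 0, "y": 0, "z": 0, "wx": 0, "wy": 0, "wz": 0},
  {"x": 0, "y": 0, "z": 0, "wx": 0, "wy": 0, "wz": 0},
  {"x": 0, "y": 0, "z": 0, "wx": 0, "wy": 0, "wz": 0},
  {"x": 0, "y": 0, "z": 0, "wx": 0, "wy": 0, "wz": 0},
], fingers=0)

```text
time_s: 4.2
tcp_pos: [412.4, -237.1, 185.7]
orientation: [-3.141, 0.03, 0.0]
wrist_force: [0.2, 1.0, 1.4]
width: 29.5
```

jog_arm([
  {"x": 0, "y": 0, "z": -0.2, "wx": 0, "wy": 0, "wz": 0},
  {"x": 0, "y": 0, "z": -0.4, "wx": 0, "wy": 0, "wz": 0},
  {"x": 0, "y": 0, "z": -0.6, "wx": 0, "wy": 0, "wz": 0},
  {"x": 0, "y": 0, "z": -0.8, "wx": 0, "wy": 0, "wz": 0},
  {"x": 0, "y": 0, "z": -0.8, "wx": 0, "wy": 0, "wz": 0},
  {"x": 0, "y": 0, "z": -0.8, "wx": 0, "wy": 0, "wz": 0},
  {"x": 0, "y": 0, "z": -0.5, "wx": 0, "wy": 0, "wz": 0},
  {"x": 0, "y": 0, "z": -0.3, "wx": 0, "wy": 0, "wz": 0},
])

```text
time_s: 5.2
tcp_pos: [412.3, -237.3, 318.5]
orientation: [3.141, -0.03, 0.001]
wrist_force: [0.1, 0.6, -4.1]
width: 29.6
```

Run:
```python
from h import *
go([520,-190,317],-.02); go([585,-90,317],-.1066)
c=cam("scene"); p=proj(c,np.array([430,-237,240])).astype(int); print(p)
save(c,"lift.png",(p[0]-90,p[1]-80,p[0]+90,p[1]+80),4)
P=c["P"]
```

```text
t 5.2 tcp [ 412.3 -237.3  318.5] w 29.6 F [ 0.1  0.6 -4.1]
 shift units in tool now [ 3.56 -1.65  0.05]  if aligned [ 3.56 -1.65  0.05]  turn units [ 0.   -0.    0.01]
 tool x axis [ 1.    -0.019  0.   ] y axis [-0.019 -1.     0.   ]
t 5.2 tcp [ 412.3 -237.3  318.5] w 29.6 F [ 0.1  0.6 -4.1]
 shift units in tool now [ 5.66 -5.02  0.05]  if aligned [ 5.2  -5.5   0.05]  turn units [ 0.   -0.    0.63]
 tool x axis [ 1.    -0.019  0.   ] y axis [-0.019 -1.     0.   ]
[193 111]
```

View pics/lift.png

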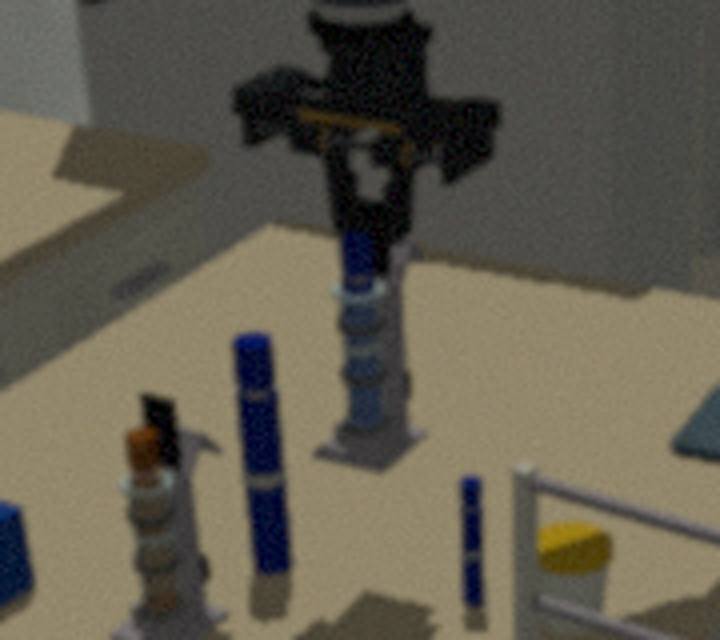

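jog_arm([
  {"x": 0.4, "y": -0.2, "z": 0, "wx": 0, "wy": 0, "wz": 0},
  {"x": 0.76, "y": -0.35, "z": 0, "wx": 0, "wy": 0, "wz": 0},
  {"x": 0.8, "y": -0.35, "z": 0, "wx": 0, "wy": 0, "wz": 0},
  {"x": 0.8, "y": -0.35, "z": 0, "wx": 0, "wy": 0, "wz": 0},
  {"x": 0.8, "y": -0.4, "z": 0, "wx": 0, "wy": 0, "wz": 0.21},
  {"x": 0.6, "y": -0.6, "z": 0, "wx": 0, "wy": 0, "wz": 0.21},
  {"x": 0.6, "y": -0.6, "z": 0, "wx": 0, "wy": 0, "wz": 0.21},
  {"x": 0.5, "y": -0.7, "z": 0, "wx": 0, "wy": 0, "wz": 0},
])

```text
time_s: 6.25
tcp_pos: [576.3, -135.4, 316.2]
orientation: [-3.136, 0.168, 0.003]
wrist_force: [0.7, 0.2, -5.3]
width: 29.4
```

jog_arm([
  {"x": 0.5, "y": -0.7, "z": 0, "wx": 0, "wy": 0, "wz": 0},
  {"x": 0.4, "y": -0.7, "z": 0, "wx": 0, "wy": 0, "wz": 0},
  {"x": 0, "y": -0.7, "z": 0, "wx": 0, "wy": 0, "wz": 0},
  {"x": 0, "y": -0.6, "z": 0, "wx": 0, "wy": 0, "wz": 0},
  {"x": 0, "y": -0.4, "z": 0, "wx": 0, "wy": 0, "wz": 0},
  {"x": 0, "y": -0.2, "z": 0, "wx": 0, "wy": 0, "wz": 0},
  {"x": 0, "y": 0, "z": 0, "wx": 0, "wy": 0, "wz": 0},
  {"x": 0, "y": 0, "z": 0, "wx": 0, "wy": 0, "wz": 0},
])

```text
time_s: 7.25
tcp_pos: [612.8, -42.4, 317.8]
orientation: [3.136, -0.17, 0.0]
wrist_force: [-0.3, 0.9, -4.8]
width: 29.7
```

Run:
```python
from h import *
go([541.8,25.7,270],-.1066)
```

```text
t 7.25 tcp [612.8 -42.4 317.8] w 29.7 F [-0.3  0.9 -4.8]
 shift units in tool now [-2.6  -2.    1.59]  if aligned [-2.59 -2.    1.59]  turn units [ 0.01 -0.   -0.01]
 tool x axis [ 0.994 -0.108  0.   ] y axis [-0.108 -0.994  0.001]
```

jog_arm([
  {"x": 0, "y": -0.4, "z": 0.2, "wx": 0, "wy": 0, "wz": 0},
  {"x": 0, "y": -0.6, "z": 0.2, "wx": 0, "wy": 0, "wz": 0},
  {"x": 0, "y": -0.6, "z": 0.3, "wx": 0, "wy": 0, "wz": 0},
  {"x": -0.2, "y": -0.4, "z": 0.4, "wx": 0, "wy": 0, "wz": 0},
  {"x": -0.3, "y": 0, "z": 0.5, "wx": 0, "wy": 0, "wz": 0},
  {"x": -0.2, "y": 0, "z": 0.3, "wx": 0, "wy": 0, "wz": 0},
  {"x": -0.2, "y": 0, "z": 0.26, "wx": 0, "wy": 0, "wz": 0},
  {"x": 0, "y": 0, "z": 0, "wx": 0, "wy": 0, "wz": 0},
])

```text
time_s: 8.25
tcp_pos: [591.6, 21.1, 252.4]
orientation: [3.137, -0.168, -0.002]
wrist_force: [-0.2, 0.1, -4.8]
width: 29.4
```

Run:
```python
from h import *
np.set_printoptions(precision=2,suppress=True)
go([541.8,25.7,252.7],-.1066)
c=cam("top");P=c["P"]
# holder vs bar in same picture
o=np.array([521.1,0]);n=np.array([.9943,-.1063]);e=np.array([.1063,.9943])
b=P[...,:2]-[534.5,127];N=b@n;S=b@e
m=(P[...,2]>180)&(P[...,2]<195)&(S<130)&(S>-50)&(abs(N)<15)
k=np.polyfit(S[m],N[m],1);print("bar N(s)",k)
for lo in range(-40,130,30):
    q=m&(S>=lo)&(S<lo+30);print(lo,N[q].mean(),end="; ")
m=(P[...,2]>165)&(P[...,2]<238)&(S<-60)&(S>-140)&(N>8)&(N<110)
for z in range(170,240,6):
    q=m&(P[...,2]>=z)&(P[...,2]<z+6)
    if q.sum(): print(z,q.sum(),"N",N[q].min(),N[q].max(),"S",S[q].min(),S[q].max())
save(c,"hang0.png",(120,130,420,290),2.5)
```

```text
t 8.25 tcp [591.6  21.1 252.4] w 29.4 F [-0.2  0.1 -4.8]
 shift units in tool now [-1.67  0.03 -0.01]  if aligned [-1.67  0.03 -0.01]  turn units [ 0.    0.01 -0.  ]
 tool x axis [ 0.99 -0.11 -0.  ] y axis [-0.11 -0.99  0.  ]
bar N(s) [0.   0.48]
-40 0.30532406251230004; -10 0.42516194323919754; 20 0.6600230178940505; 50 0.7898673140163455; 80 0.9439250005288986; 110 0.7511062967315154;
```

View pics/hang0.png

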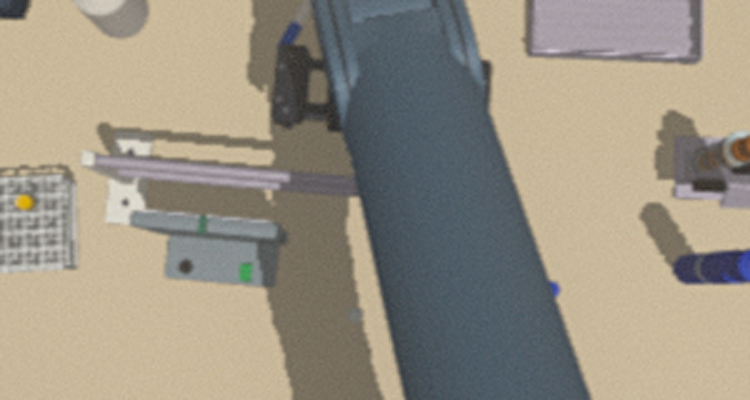

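jog_arm([
  {"x": -0.3, "y": 0, "z": 0, "wx": 0, "wy": 0, "wz": 0},
  {"x": -0.5, "y": 0, "z": 0, "wx": 0, "wy": 0, "wz": 0},
  {"x": -0.5, "y": 0, "z": 0, "wx": 0, "wy": 0, "wz": 0},
  {"x": -0.37, "y": 0.03, "z": 0, "wx": 0, "wy": 0, "wz": 0},
  {"x": 0, "y": 0, "z": 0, "wx": 0, "wy": 0, "wz": 0},
  {"x": 0, "y": 0, "z": 0.2, "wx": 0, "wy": 0, "wz": 0},
  {"x": 0, "y": 0, "z": 0.3, "wx": 0, "wy": 0, "wz": 0},
  {"x": 0, "y": 0, "z": 0, "wx": 0, "wy": 0, "wz": 0},
])

```text
time_s: 9.3
tcp_pos: [542.2, 25.6, 236.7]
orientation: [3.137, -0.168, -0.003]
wrist_force: [-0.2, -1.1, -5.4]
width: 29.5
```

Run:
```python
from h import *
go([541.8,25.7,222.7],-.1066)
c=cam("scene"); p=proj(c,np.array([570,25,170])).astype(int)
save(c,"hang1.png",(p[0]-75,p[1]-70,p[0]+75,p[1]+70),4)
```

```text
t 9.3 tcp [542.2  25.6 236.7] w 29.5 F [-0.2 -1.1 -5.4]
 shift units in tool now [-0.01 -0.    0.47]  if aligned [-0.01 -0.    0.47]  turn units [ 0.    0.01 -0.  ]
 tool x axis [ 0.994 -0.107 -0.002] y axis [-0.107 -0.994  0.   ]
```

View pics/hang1.png

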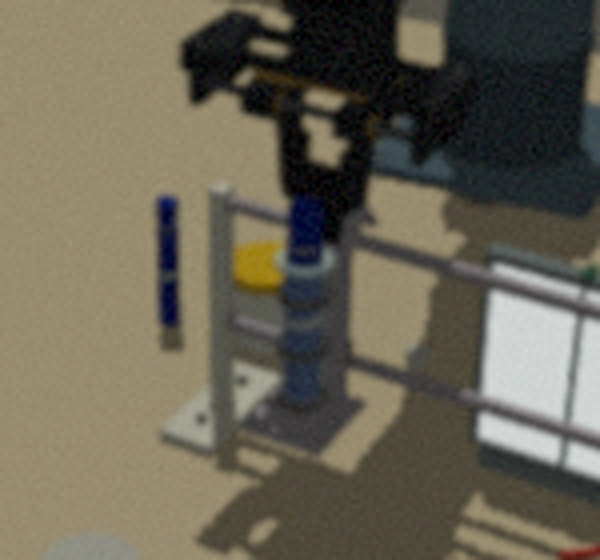

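The picture shows the holder over the right-hand part of the rail, hook above the bar, plunger down and clear of the post.

jog_arm([
  {"x": 0, "y": 0, "z": 0.12, "wx": 0, "wy": 0, "wz": 0},
  {"x": 0, "y": 0, "z": 0.12, "wx": 0, "wy": 0, "wz": 0},
  {"x": 0, "y": 0, "z": 0.1, "wx": 0, "wy": 0, "wz": 0},
  {"x": 0, "y": 0, "z": 0.06, "wx": 0, "wy": 0, "wz": 0},
  {"x": 0, "y": 0, "z": 0.02, "wx": 0, "wy": 0, "wz": 0},
  {"x": 0, "y": 0, "z": 0, "wx": 0, "wy": 0, "wz": 0},
  {"x": 0, "y": 0, "z": 0, "wx": 0, "wy": 0, "wz": 0},
  {"x": 0, "y": 0, "z": 0, "wx": 0, "wy": 0, "wz": 0},
])

```text
time_s: 10.35
tcp_pos: [542.5, 25.7, 225.3]
orientation: [3.137, -0.168, -0.0]
wrist_force: [0.2, -0.5, -4.1]
width: 29.4
```

jog_arm([
  {"x": 0, "y": 0, "z": 0.03, "wx": 0, "wy": 0, "wz": 0},
  {"x": 0, "y": 0, "z": 0.03, "wx": 0, "wy": 0, "wz": 0},
  {"x": 0, "y": 0, "z": 0.02, "wx": 0, "wy": 0, "wz": 0},
  {"x": 0, "y": 0, "z": 0, "wx": 0, "wy": 0, "wz": 0},
  {"x": 0, "y": 0, "z": 0, "wx": 0, "wy": 0, "wz": 0},
  {"x": 0, "y": 0, "z": 0, "wx": 0, "wy": 0, "wz": 0},
  {"x": 0, "y": 0, "z": 0, "wx": 0, "wy": 0, "wz": 0},
  {"x": 0, "y": 0, "z": 0, "wx": 0, "wy": 0, "wz": 0},
])

```text
time_s: 11.35
tcp_pos: [542.6, 25.7, 223.1]
orientation: [3.137, -0.168, 0.0]
wrist_force: [-0.7, -0.3, -0.6]
width: 29.6
```

Weight has gone onto the bar. Letting go to seat it.

jog_arm([
  {"x": 0, "y": 0, "z": 0, "wx": 0, "wy": 0, "wz": 0},
  {"x": 0, "y": 0, "z": 0, "wx": 0, "wy": 0, "wz": 0},
  {"x": 0, "y": 0, "z": 0, "wx": 0, "wy": 0, "wz": 0},
  {"x": 0, "y": 0, "z": 0, "wx": 0, "wy": 0, "wz": 0},
  {"x": 0, "y": 0, "z": 0, "wx": 0, "wy": 0, "wz": 0},
  {"x": 0, "y": 0, "z": 0, "wx": 0, "wy": 0, "wz": 0},
  {"x": 0, "y": 0, "z": 0, "wx": 0, "wy": 0, "wz": 0},
  {"x": 0, "y": 0, "z": 0, "wx": 0, "wy": 0, "wz": 0},
], fingers=0.6)

```text
time_s: 12.35
tcp_pos: [542.5, 25.7, 222.9]
orientation: [3.137, -0.168, -0.0]
wrist_force: [0.6, -0.4, -0.3]
width: 53.2
```

Run:
```python
from h import *
go([542,25.7,223],-.1066)
c=cam("scene"); p=proj(c,np.array([570,25,150])).astype(int)
save(c,"hang2.png",(p[0]-60,p[1]-55,p[0]+60,p[1]+55),5)
np.set_printoptions(precision=1,suppress=True)
hsv=cv2.cvtColor(c["pixels"],cv2.COLOR_RGB2HSV);P=c["P"]
m=(hsv[...,0]>100)&(hsv[...,0]<130)&(hsv[...,1]>150)&(abs(P[...,1]-25)<40)&(P[...,2]>176)&(P[...,2]<230)
print("knob",m.sum(),P[m].mean(0),np.percentile(P[m],98,axis=0),np.percentile(P[m],2,axis=0))
```

```text
t 12.35 tcp [542.5  25.7 222.9] w 53.2 F [ 0.6 -0.4 -0.3]
 shift units in tool now [-0.02  0.   -0.  ]  if aligned [-0.02  0.   -0.  ]  turn units [ 0.  0. -0.]
 tool x axis [ 0.994 -0.107 -0.   ] y axis [-0.107 -0.994  0.   ]
knob 101 [566.8  28.8 204.2] [580.4  37.3 219.5] [544.2  19.6 180.3]
```

View pics/hang2.png

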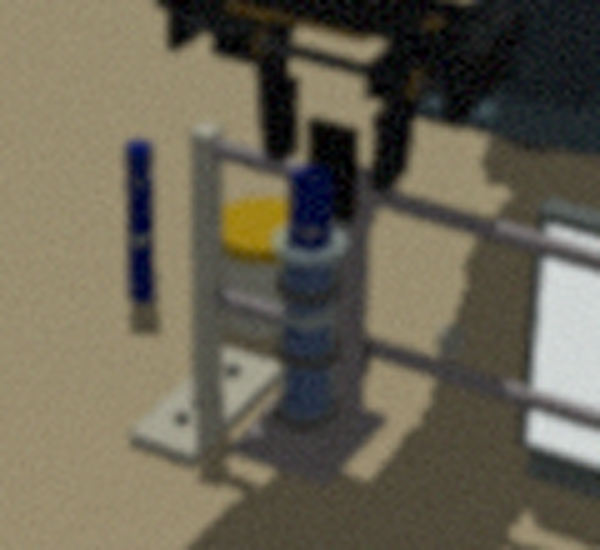

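Released, the holder hangs upright on the upper bar (knob at about (313,190) of the crop), with the fingers clear either side. Now regrip and slide.

jog_arm([
  {"x": 0, "y": 0, "z": 0, "wx": 0, "wy": 0, "wz": 0},
  {"x": 0, "y": 0, "z": 0, "wx": 0, "wy": 0, "wz": 0},
  {"x": 0, "y": 0, "z": 0, "wx": 0, "wy": 0, "wz": 0},
  {"x": 0, "y": 0, "z": 0, "wx": 0, "wy": 0, "wz": 0},
  {"x": 0, "y": 0, "z": 0, "wx": 0, "wy": 0, "wz": 0},
  {"x": 0, "y": 0, "z": 0, "wx": 0, "wy": 0, "wz": 0},
  {"x": 0, "y": -0.05, "z": 0, "wx": 0, "wy": 0, "wz": 0},
  {"x": 0, "y": -0.1, "z": 0, "wx": 0, "wy": 0, "wz": 0},
], fingers=0)

```text
time_s: 13.4
tcp_pos: [542.6, 27.6, 222.8]
orientation: [3.134, -0.17, -0.001]
wrist_force: [-1.6, -8.0, 1.5]
width: 29.4
```

jog_arm([
  {"x": 0, "y": -0.25, "z": 0, "wx": 0, "wy": 0, "wz": 0},
  {"x": 0, "y": -0.25, "z": 0, "wx": 0, "wy": 0, "wz": 0},
  {"x": 0, "y": -0.25, "z": 0, "wx": 0, "wy": 0, "wz": 0},
  {"x": 0, "y": -0.25, "z": 0, "wx": 0, "wy": 0, "wz": 0},
  {"x": 0, "y": -0.25, "z": 0, "wx": 0, "wy": 0, "wz": 0},
  {"x": 0, "y": -0.25, "z": 0, "wx": 0, "wy": 0, "wz": 0},
  {"x": 0, "y": -0.25, "z": 0, "wx": 0, "wy": 0, "wz": 0},
  {"x": 0, "y": -0.25, "z": 0, "wx": 0, "wy": 0, "wz": 0},
])

```text
time_s: 14.4
tcp_pos: [549.2, 86.7, 222.8]
orientation: [3.132, -0.171, -0.001]
wrist_force: [-1.2, -8.4, 3.2]
width: 29.8
```

jog_arm([
  {"x": 0, "y": -0.25, "z": -0.01, "wx": 0, "wy": 0, "wz": 0},
  {"x": 0, "y": -0.25, "z": -0.01, "wx": 0, "wy": 0, "wz": 0},
  {"x": 0, "y": -0.25, "z": 0, "wx": 0, "wy": 0, "wz": 0},
  {"x": 0, "y": -0.25, "z": 0, "wx": 0, "wy": 0, "wz": 0},
  {"x": 0, "y": -0.25, "z": 0, "wx": 0, "wy": 0, "wz": 0},
  {"x": 0, "y": -0.25, "z": 0, "wx": 0, "wy": 0, "wz": 0},
  {"x": 0, "y": -0.25, "z": 0, "wx": 0, "wy": 0, "wz": 0},
  {"x": 0, "y": -0.25, "z": 0, "wx": 0, "wy": 0, "wz": 0},
])

```text
time_s: 15.4
tcp_pos: [555.7, 150.0, 223.4]
orientation: [3.137, -0.168, -0.0]
wrist_force: [0.4, 0.3, -4.8]
width: 29.2
```

jog_arm([
  {"x": 0, "y": -0.3, "z": 0, "wx": 0, "wy": 0, "wz": 0},
  {"x": 0, "y": -0.3, "z": 0, "wx": 0, "wy": 0, "wz": 0},
  {"x": 0, "y": -0.3, "z": 0, "wx": 0, "wy": 0, "wz": 0},
  {"x": 0, "y": -0.25, "z": 0, "wx": 0, "wy": 0, "wz": 0},
  {"x": 0, "y": -0.18, "z": 0, "wx": 0, "wy": 0, "wz": 0},
  {"x": 0, "y": -0.1, "z": 0, "wx": 0, "wy": 0, "wz": 0},
  {"x": 0, "y": 0, "z": 0, "wx": 0, "wy": 0, "wz": 0},
  {"x": 0, "y": 0, "z": 0, "wx": 0, "wy": 0, "wz": 0},
])

```text
time_s: 16.4
tcp_pos: [560.4, 192.3, 223.6]
orientation: [-3.137, 0.168, -0.0]
wrist_force: [1.5, 1.4, -4.5]
width: 29.8
```

Run:
```python
from h import *
s=robot.observe()["tcp_pos"]; print("s", (s[0]-534.5)*.1063+(s[1]-127)*.9943)
go([559.8,192.2,223],-.1066)
c=cam("scene"); p=proj(c,np.array([570,190,150])).astype(int)
save(c,"slid.png",(p[0]-60,p[1]-55,p[0]+60,p[1]+55),5)
r=c["pixels"].astype(int);G=r[...,1]-np.maximum(r[...,0],r[...,2]);i=np.argwhere(G>12); i=i[(abs(i[:,1]-p[0])<80)&(abs(i[:,0]-p[1])<80)];print(p,len(i),i.mean(0) if len(i) else "", [c["P"][a,b].round(0).tolist() for a,b in i][:8])
```

```text
s 67.6817079849987
t 16.4 tcp [560.4 192.3 223.6] w 29.8 F [ 1.5  1.4 -4.5]
 shift units in tool now [-0.02  0.01  0.02]  if aligned [-0.02  0.01  0.02]  turn units [-0. -0. -0.]
 tool x axis [ 0.994 -0.107  0.   ] y axis [-0.107 -0.994 -0.001]
[311 191] 0  []
```

View pics/slid.png

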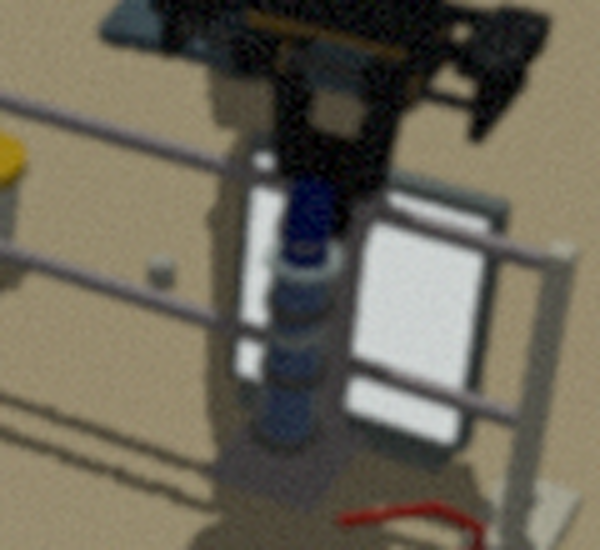

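The holder sits in front of the panel, in line with its middle (knob at (310,205) of the crop), still hooked. TCP is at s = 67.7 mm against the mark at 67.5 mm. Releasing.

jog_arm([
  {"x": 0, "y": 0, "z": 0, "wx": 0, "wy": 0, "wz": 0},
  {"x": 0, "y": 0, "z": 0, "wx": 0, "wy": 0, "wz": 0},
  {"x": 0, "y": 0, "z": 0, "wx": 0, "wy": 0, "wz": 0},
  {"x": 0, "y": 0, "z": 0, "wx": 0, "wy": 0, "wz": 0},
  {"x": 0, "y": 0, "z": 0, "wx": 0, "wy": 0, "wz": 0},
  {"x": 0, "y": 0, "z": 0, "wx": 0, "wy": 0, "wz": 0},
  {"x": 0, "y": 0, "z": 0, "wx": 0, "wy": 0, "wz": 0},
  {"x": 0, "y": 0, "z": 0, "wx": 0, "wy": 0, "wz": 0},
], fingers=0.6)

```text
time_s: 17.45
tcp_pos: [560.4, 192.2, 223.5]
orientation: [3.137, -0.168, -0.0]
wrist_force: [1.4, 0.8, -0.1]
width: 53.2
```

jog_arm([
  {"x": 0, "y": 0, "z": -0.2, "wx": 0, "wy": 0, "wz": 0},
  {"x": 0, "y": 0, "z": -0.4, "wx": 0, "wy": 0, "wz": 0},
  {"x": 0, "y": 0, "z": -0.5, "wx": 0, "wy": 0, "wz": 0},
  {"x": 0, "y": 0, "z": -0.5, "wx": 0, "wy": 0, "wz": 0},
  {"x": 0, "y": 0, "z": -0.3, "wx": 0, "wy": 0, "wz": 0},
  {"x": 0, "y": 0, "z": 0, "wx": 0, "wy": 0, "wz": 0},
  {"x": 0, "y": 0, "z": 0, "wx": 0, "wy": 0, "wz": 0},
  {"x": 0, "y": 0, "z": 0, "wx": 0, "wy": 0, "wz": 0},
])

```text
time_s: 18.45
tcp_pos: [560.0, 192.0, 279.9]
orientation: [3.137, -0.168, -0.002]
wrist_force: [0.4, 0.3, 0.5]
width: 52.8
```

Run:
```python
from h import *
np.set_printoptions(precision=2,suppress=True)
s=robot.observe()["tcp_pos"]; print("s", (s[0]-534.5)*.1063+(s[1]-127)*.9943)
# expected knob centre from tcp: +24 along rail x
t=s[:2]+24*np.array([.9943,-.1063]);go([*t,203],-.1066)
c=cam("scene");P=c["P"];hsv=cv2.cvtColor(c["pixels"],cv2.COLOR_RGB2HSV)
m=(hsv[...,0]>100)&(hsv[...,0]<130)&(hsv[...,1]>150)&(np.hypot(P[...,0]-t[0],P[...,1]-t[1])<30)&(P[...,2]>188)&(P[...,2]<222)
print("pred",t,"knob",m.sum(),P[m].mean(0),np.percentile(P[m],[2,98],axis=0))
v,u=np.nonzero(m);print("pix",u.mean(),v.mean(),u.min(),u.max(),v.min(),v.max(),"pred pix",proj(c,np.array([*t,200])), "axis top", proj(c,np.array([*t,214])))
save(c,"knob.png",(int(u.mean())-50,int(v.mean())-45,int(u.mean())+50,int(v.mean())+45),6)
```

```text
s 67.36464205616507
t 18.45 tcp [560.  192.  279.9] w 52.8 F [0.4 0.3 0.5]
 shift units in tool now [ 0.8  -0.    2.56]  if aligned [ 0.8  -0.    2.56]  turn units [ 0.    0.01 -0.  ]
 tool x axis [ 0.99 -0.11 -0.  ] y axis [-0.11 -0.99  0.  ]
pred [583.89 189.47] knob 106 [589.43 194.03 205.12] [[564.86 183.63 190.51]
 [598.85 202.69 216.02]]
pix 312.811320754717 177.9811320754717 308 320 171 184 pred pix [311.56 178.23] axis top [312.05 173.54]
```

View pics/knob.png

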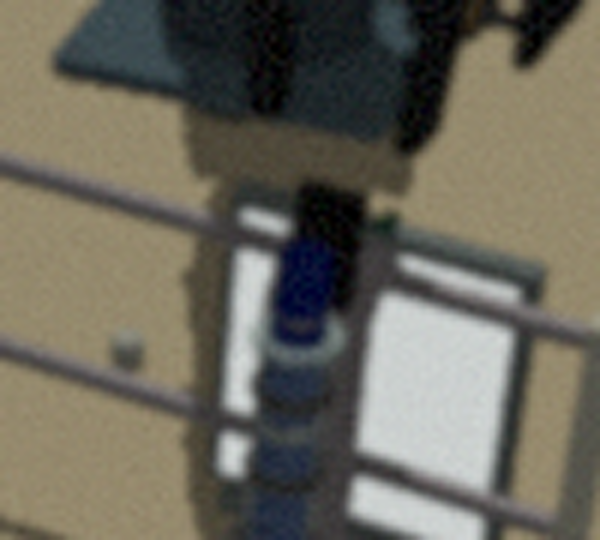

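Knob at crop (305,280), on the predicted column within about 1 px. The green tab at (385,222) sits behind. Moving over the knob and down.

jog_arm([
  {"x": 0.4, "y": 0, "z": 0, "wx": 0, "wy": 0, "wz": 0},
  {"x": 0.4, "y": 0, "z": 0, "wx": 0, "wy": 0, "wz": 0},
  {"x": 0, "y": 0, "z": 0.4, "wx": 0, "wy": 0, "wz": 0},
  {"x": 0, "y": 0, "z": 0.6, "wx": 0, "wy": 0, "wz": 0},
  {"x": 0, "y": 0, "z": 0.6, "wx": 0, "wy": 0, "wz": 0},
  {"x": 0, "y": 0, "z": 0.5, "wx": 0, "wy": 0, "wz": 0},
  {"x": 0, "y": 0, "z": 0.3, "wx": 0, "wy": 0, "wz": 0},
  {"x": 0, "y": 0, "z": 0.15, "wx": 0, "wy": 0, "wz": 0},
])

```text
time_s: 19.5
tcp_pos: [584.1, 189.6, 203.4]
orientation: [3.137, -0.168, -0.001]
wrist_force: [0.9, -0.1, -0.4]
width: 52.7
```

Run:
```python
from h import *
np.set_printoptions(precision=2,suppress=True)
s=robot.observe(); print(s["tcp_pos"],s["orientation"],s["wrist_force"])
c=cam("scene");print("tab pred pix",proj(c,np.array([489,200,180])))
P=c["P"];r=c["pixels"].astype(int);G=r[...,1]-np.maximum(r[...,0],r[...,2]);S=G[155:180,310:345];i=np.argwhere(S>=max(6,S.max()-6))+[155,310];print(S.max(),i.mean(0),len(i),np.nanmedian(P[i[:,0],i[:,1]],0))
```

```text
[584.07 189.59 203.42] [ 3.14 -0.17 -0.  ] [ 0.89 -0.1  -0.37]
tab pred pix [324.94 168.37]
9 [165.79 329.21] 19 [602.05 230.6  266.5 ]
```

jog_arm([
  {"x": 0, "y": 0, "z": 0, "wx": 0, "wy": 0, "wz": 0},
  {"x": 0, "y": 0, "z": 0, "wx": 0, "wy": 0, "wz": 0},
  {"x": 0, "y": 0, "z": 0, "wx": 0, "wy": 0, "wz": 0},
  {"x": 0, "y": 0, "z": 0, "wx": 0, "wy": 0, "wz": 0},
  {"x": 0, "y": 0, "z": 0, "wx": 0, "wy": 0, "wz": 0},
  {"x": 0, "y": 0, "z": 0, "wx": 0, "wy": 0, "wz": 0},
  {"x": 0, "y": 0, "z": 0, "wx": 0, "wy": 0, "wz": 0},
  {"x": 0, "y": 0, "z": 0, "wx": 0, "wy": 0, "wz": 0},
], fingers=0)

```text
time_s: 20.55
tcp_pos: [584.4, 189.7, 204.3]
orientation: [-3.137, 0.168, -0.001]
wrist_force: [0.1, 0.5, 4.3]
width: 23.2
```

jog_arm([
  {"x": 0, "y": 0, "z": -0.03, "wx": 0, "wy": 0, "wz": 0},
  {"x": 0, "y": 0, "z": -0.04, "wx": 0, "wy": 0, "wz": 0},
  {"x": 0, "y": 0, "z": -0.05, "wx": 0, "wy": 0, "wz": 0},
  {"x": 0, "y": 0, "z": -0.06, "wx": 0, "wy": 0, "wz": 0},
  {"x": 0, "y": 0, "z": -0.06, "wx": 0, "wy": 0, "wz": 0},
  {"x": 0, "y": 0, "z": -0.06, "wx": 0, "wy": 0, "wz": 0},
  {"x": 0, "y": 0, "z": 0, "wx": 0, "wy": 0, "wz": 0},
  {"x": 0, "y": 0, "z": 0, "wx": 0, "wy": 0, "wz": 0},
])

```text
time_s: 21.55
tcp_pos: [584.2, 189.5, 213.0]
orientation: [3.137, -0.168, -0.0]
wrist_force: [0.9, 0.0, -1.4]
width: 23.3
```

jog_arm([
  {"x": 0, "y": 0, "z": -0.08, "wx": 0, "wy": 0, "wz": 0},
  {"x": 0, "y": 0, "z": -0.1, "wx": 0, "wy": 0, "wz": 0},
  {"x": 0, "y": 0, "z": -0.1, "wx": 0, "wy": 0, "wz": 0},
  {"x": 0, "y": 0, "z": -0.1, "wx": 0, "wy": 0, "wz": 0},
  {"x": 0, "y": 0, "z": -0.1, "wx": 0, "wy": 0, "wz": 0},
  {"x": 0, "y": 0, "z": -0.1, "wx": 0, "wy": 0, "wz": 0},
  {"x": 0, "y": 0, "z": -0.08, "wx": 0, "wy": 0, "wz": 0},
  {"x": 0, "y": 0, "z": 0, "wx": 0, "wy": 0, "wz": 0},
])

```text
time_s: 22.55
tcp_pos: [584.3, 189.6, 233.0]
orientation: [-3.137, 0.168, -0.001]
wrist_force: [0.2, -0.4, -1.1]
width: 23.2
```

jog_arm([
  {"x": 0, "y": 0, "z": -0.1, "wx": 0, "wy": 0, "wz": 0},
  {"x": 0, "y": 0, "z": -0.1, "wx": 0, "wy": 0, "wz": 0},
  {"x": 0, "y": 0, "z": -0.1, "wx": 0, "wy": 0, "wz": 0},
  {"x": 0, "y": 0, "z": -0.1, "wx": 0, "wy": 0, "wz": 0},
  {"x": 0, "y": 0, "z": -0.1, "wx": 0, "wy": 0, "wz": 0},
  {"x": 0, "y": 0, "z": -0.1, "wx": 0, "wy": 0, "wz": 0},
  {"x": 0, "y": 0, "z": -0.1, "wx": 0, "wy": 0, "wz": 0},
  {"x": 0, "y": 0, "z": 0, "wx": 0, "wy": 0, "wz": 0},
])

```text
time_s: 23.55
tcp_pos: [584.3, 189.7, 254.1]
orientation: [-3.137, 0.168, -0.001]
wrist_force: [-0.1, 0.8, -1.4]
width: 22.9
```

Run:
```python
from h import *
s=robot.observe();print(s["tcp_pos"],s["wrist_force"],s["width"])
c=cam("scene");u,v=313,180
save(c,"draw.png",(u-50,v-45,u+50,v+45),6)
for z in (173,177,181,214): print(z,(proj(c,np.array([584.2,189.5,z]))-[u-50,v-45])*6)
```

```text
[584.33677297 189.66178919 254.08837337] [-0.05553422  0.82496052 -1.35317861] 22.93947063131055
173 [285.6774818  312.88315937]
177 [286.48694847 305.09182784]
181 [287.2994384  297.27139669]
214 [294.12007895 231.62092154]
```

View pics/draw.png

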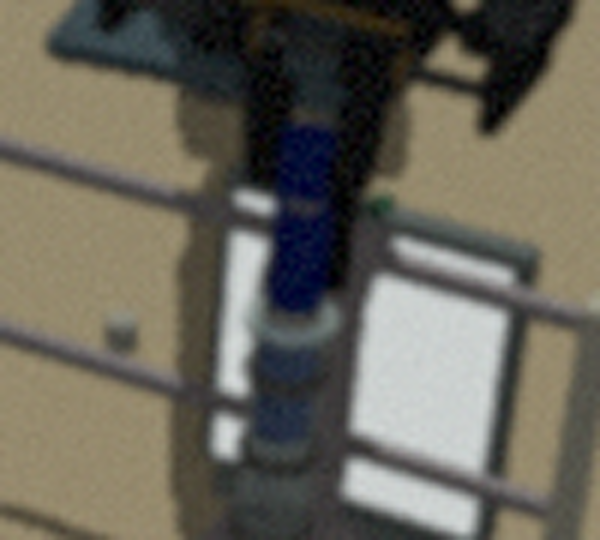

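The plunger is drawn: blue ends at crop y about 308 and the white band starts just above the rim (predicted band top at about 310, so its lower edge is near 0 mm). The holder has not moved. A final 4.5 mm.

jog_arm([
  {"x": 0, "y": 0, "z": -0.05, "wx": 0, "wy": 0, "wz": 0},
  {"x": 0, "y": 0, "z": -0.05, "wx": 0, "wy": 0, "wz": 0},
  {"x": 0, "y": 0, "z": -0.05, "wx": 0, "wy": 0, "wz": 0},
  {"x": 0, "y": 0, "z": 0, "wx": 0, "wy": 0, "wz": 0},
  {"x": 0, "y": 0, "z": 0, "wx": 0, "wy": 0, "wz": 0},
  {"x": 0, "y": 0, "z": 0, "wx": 0, "wy": 0, "wz": 0},
  {"x": 0, "y": 0, "z": 0, "wx": 0, "wy": 0, "wz": 0},
  {"x": 0, "y": 0, "z": 0, "wx": 0, "wy": 0, "wz": 0},
])

```text
time_s: 24.6
tcp_pos: [584.2, 189.6, 258.3]
orientation: [3.137, -0.168, -0.0]
wrist_force: [0.9, 0.1, -0.9]
width: 23.1
```

Run:
```python
from h import *
s=robot.observe();print(s["tcp_pos"],s["wrist_force"],s["width"])
c=cam("scene");u,v=311,185
save(c,"final.png",(u-25,v-22,u+25,v+22),12)
```

```text
[584.2010022 189.5717239 258.2667144] [ 0.93987683  0.10481827 -0.90459384] 23.13201346043307
```

View pics/final.png

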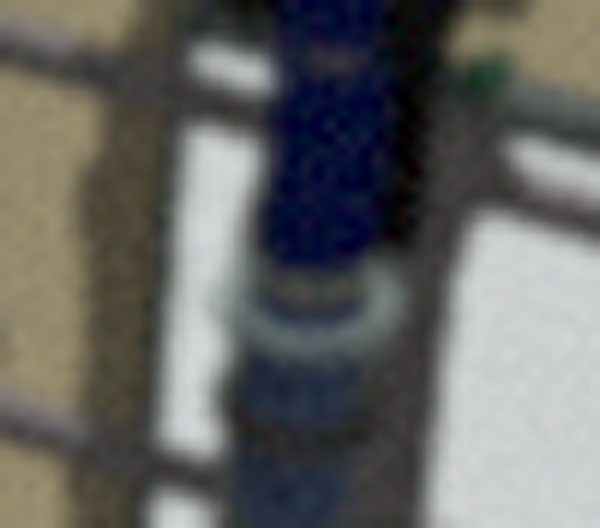

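The band (shaded white, crop y about 265–300) is wholly above the rim, with a thin blue strip below it. Wrist load is 0.9 N, which is just the plunger's weight. Handing in.

```bash
python3 -c "
from plant import robot
print(robot.job_done()); s=robot.observe(); print(s['time_s'],s['tcp_pos'],s['wrist_force'],s['width'])"
```

```text
the job is handed in; nothing more can be done
None
the job is handed in; nothing more can be done
```

I hung the blue-plunger holder on the upper bar about 100 mm to the right of the rail's middle. I then slid it about 167 mm along the bar to the green mark and let go. The plunger is drawn up by its knob and still held there. The job was handed in at about 25 s of the 64 s, and no verdict is reported.

**Last checks:**
- **Position along the bar:** when I let go, the gripper stood at 67.4–67.7 mm along the bar, against the mark measured at 67.5 mm. I inferred the holder's position from the gripper, because the arm hid it from the top camera.
- **Plunger:** it came up about 54.5 mm by the gripper's travel. The last picture shows the whole white band above the rim, with a thin strip of blue below it. I estimate the band's lower edge at about 4–5 mm above the mouth.
- **Loads:** the wrist force while holding was about 0.9 N, just the plunger's weight, and the fingers were on the 23 mm knob. That points to no jamming and no lifting of the holder.

**Not ideal:**
- **Early in the slide:** the gripper pressed down by about 3 N, with about 8 N of sideways drag. I raised it slightly, after which it carried most of the holder's weight, about 0.6 mm above where it hung.
- **Closing on the knob:** there was a brief 4.3 N downward push on the plunger, below the 12 N limit.
- **Bystanders:** I saw no contact with the panel or other objects, but did not re-measure their positions.

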